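# Send the noodle cutter cassette through the rinse-chute flap

### The job

Without picking it up, push the noodle cutter cassette along the steel deck, nose against the hanging flap so that the flap swings inward, and on through the mouth until the cassette has slid right down the white slide into the rinse bay. Then take the fingers back out so that the flap hangs shut again, leaving the oil bottle, gauge, rolling pin and scraper where they are.

Things in the scene. Friction and masses are not known exactly. Their poses are not given: they have to be found in the camera images.
- cassette: Noodle cutter cassette: loose aluminium frame, a plain box outside, 90 mm long (x), 64 wide (y), 28 high (z), two brass ribbed rolls in its open top; origin at the centre of its underside. 0.3 to 0.55 kg, friction on the deck 0.5 to 0.7. It lies on the deck, long axis within 0.3 rad of the chute's, up to 20 mm off its middle line, nose about 85 to 105 mm before the flap.
- mouth (a point): Middle of the mouth's foot on the deck, straight under the flap's hinge, 85 mm above the table; x points into the chute, y left, z up. Level steel deck: x -230 to +30 mm, y -150 to +150, 14 mm rims at its sides. Mouth 104 mm wide, 57 high, in a white upright panel 6 mm thick, 70 high; the hinge rod (8 mm thick, axis 62 mm above the deck) crosses its top.
- slide_top (a point): Middle of the deck's inner edge, 30 mm past the flap, where a white slippery slide (friction about 0.12) starts down at 24 degrees; axes as the mouth's. A cassette whose middle passes this edge tips over and runs down by itself. The slide is the floor of the rinse bay: open on top, side walls 120 mm apart, end wall 177 mm on. The cassette stops with its middle about 125 mm on.
- flap (a joint): Steel flap, 98 mm wide, 57 deep, 90 g, smooth (friction about 0.25), hanging in the mouth from the rod, lower edge 5 mm above the deck. Angle in rad: 0 hanging shut; grows as its lower edge swings inward (mouth's +x) and up, to 1.45; it cannot swing outward. Only its weight closes it: it rides on the cassette (about 0.95 rad) while that lies under it and falls shut when nothing holds it.
- oil_bottle_mid (a point): Half-way up a small clear bottle, 34 mm diameter, 75 mm high, standing on the deck close to the white panel at one side of the mouth, 117 mm from the middle line. Leave alone.
- gauge_mid (a point): Half-way up a turned steel gauge with a knob top, 32 mm diameter, 46 mm high, standing on the deck close to the white panel at the other side of the mouth, 117 mm from the middle line. Leave alone.
- rolling_pin_mid (a point): Middle of a wooden rolling pin, 42 mm diameter, 270 mm long, lying in a wooden cradle on the table to the left of the deck, axis 51 mm above the table. Leave alone.
- scraper: A spatula-shaped scraper with a green handle, 280 mm long, origin at its middle, lying on the table to the right of the deck. Leave alone.
Mind the look-alikes: they are no part of the job. Of the things like the cassette, leave any that is pink; of the rest the larger one is meant.

How it is judged:
By the outcome, as a careful person would: the job done as asked, in the order asked, and still so for the second after the job is handed in, with the robot touching nothing.
It also fails if it takes over 42 s, if anything falls off the work surface, if the arm or the gripper's body presses on something with over 40 N, if the wrist force passes 120 N, or if a joint passes its speed limit or range.

### The arm

A 6-joint arm with a two-finger parallel gripper is mounted at the origin on the work surface. World frame = base frame: x ahead of the robot, y to its left, z up, the work surface at z = 0. Lengths are in mm, angles in rad, forces in N, time in s.
With the tool pointing down it reaches from about 400 to 925 mm from the base axis. Payload 12.5 kg.
Tool frame: the origin (TCP) lies on the mounting face of the last link; the fingertips stand 190 mm ahead of it and the grasp point (between the pads) lies 171 mm ahead of it; z points along the fingers, y is the line along which they close (so a half turn about z gives the same grasp; the last joint's range is limited). The gripper opens to 95 mm and grips with 3 to 60 N. Pads are 20 mm wide; open, the fingers measure 119 mm over their backs; the gripper's body (75 mm by 180 mm) begins 59 mm behind the grasp point.
Start: joints at [1.174, 0.491, 1.559, -0, 1.092, -0.106], TCP at [179.175, 598.766, 404.761] pointing down, gripper open.
Joint ranges: [-3.1, 3.1], [-0.84, 2.19], [0.05, 2.79], [-1.13, 4.28], [0.06, 2.93], [-2.69, 2.69]. Speed limits (rad/s): [2.22, 2.22, 2.79, 3.14, 3.14, 3.14].

### API

Orientations are given as [roll, pitch, yaw] about the fixed x, y, z axes, in that order (R = Rz(yaw) Ry(pitch) Rx(roll)).
In Python, from cell import env gives the robot as it stands.
- The arm moves only by the tool carry_out, never from a script. Its argument "series" is a list of rows, each a list of 5 numbers: the shift along the tool's x, y, z in m, then the turn about the tool's z in degrees, then the opening, from 0 (shut) to 1 (fully open). A call has 1 to 20 rows; each row is the pose to reach, as a shift and turn from the pose commanded when the call began, along the tool's axes at that moment; what a row does not reach only later rows make up. A row lasts 1/8 s, in which the tool goes at most 62.5 mm and 10.7 degrees, less where a joint would pass 70% of its speed; a pose out of reach is approached as far as the arm can. A call with a gripper value outside its range is refused whole. The fingers move at their own pace and stop on an object; the grip force is fixed at half the most. Time passes only in rows, so rows that repeat a pose let the fingers close. It gives the time, the measured TCP pose, the force, the opening and the grip force at its end, in the units of the state.
- env.state(): the state, without advancing time (a new reading comes with each control period).
- env.read_camera(name): name is "scene" or "top" or "wrist"; returns (picture, depth): 480x640x3 uint8, red, green, blue; 480x640 float32, mm along the optical axis (not along the pixel's ray), 0 where there is no reading.
- env.get_calibration(name): a dict with "intrinsics" (3x3 intrinsics, pixels), "cam_to_world" (4x4, takes a point from camera to world coordinates); the wrist camera has in their place "T_tool_cam" (4x4, takes a point from camera to tool coordinates, whose origin is the TCP and whose axes are the flange's). Camera axes: x right, y up, looking along -z (the intrinsics and any distortion apply to the point x, -y, -z); pixel columns grow to the right and rows downward; lengths in mm; the calibration is good to about 2 mm. The wrist camera is an equidistant fisheye: a pixel r from the principal point sees the ray r / f radians off the axis. A picture is of the moment at which its call begins: read the wrist's pose just before it. get_calibration takes no time and is no camera call.
- env.job_done(): hands the job in; it is judged then, once.
The state is a dict: "t": time; "joints": joint angles; "qvel": joint speeds; "tau": joint torques, N m; "eef_pos": TCP position; "tcp_rot": TCP orientation; "ft_force": force on the tool from outside, world axes, zero at the start; "moment": the same for the moment, N m; "opening": opening from 0.0 (shut) to 1.0 (fully open); "grip_force": force on a finger pad.
Only numpy, scipy, OpenCV 4.12 (cv2) and the standard library are available. Lean on these libraries where they do the work, as an engineer would, in place of code of your own. Each camera call takes 0.05 s, during which the arm holds its last target. There are 200 camera calls.

## Working session

There is one attempt and no reset: what is moved stays moved. The work goes in short steps, Python scripts to look and compute and a tool call to move; the robot and the scene stay as the last step left them, time stands still between calls to the robot, and variables do not carry over. Pictures are saved under pics/ and viewed, at most 10 in all, crops included, and the job is handed in when it is done.

Besides the shell and the picture viewer there is one more tool, called after "Request:" by a JSON object that holds its "api" and its "payload", one argument or row to a line. carry_out: Moves the arm, as the interface text tells. Its arguments: {"type":"object","properties":{"series":{"type":"array","items":{"type":"array","items":{"type":"number"}}}},"required":["series"]}

```bash
mkdir -p pics
cat > h.py <<'E'
import numpy as np, cv2
from cell import env
def snap(n,f):
    p,d=env.read_camera(n); cv2.imwrite(f'pics/{f}.png',p[:,:,::-1]); np.save(f'pics/{f}.npy',d); return p,d
def world(n,f,u,v,z=None):
    c=env.get_calibration(n);K=np.array(c['intrinsics']);T=np.array(c['cam_to_world'])
    d=np.load(f'pics/{f}.npy')[int(v),int(u)]
    r=np.array([(u-K[0,2])/K[0,0],-(v-K[1,2])/K[1,1],-1.])
    if z is not None: d=(z-T[2,3])/(T[:3,:3]@r)[2]
    return T[:3,:3]@(r*d)+T[:3,3]
E
python3 -c "
from h import *
print(env.state()); snap('top','top0'); snap('scene','sc0')
print(env.get_calibration('top'),env.get_calibration('scene'))"
```

```text
{'t': 0.0, 'joints': array([ 1.17439284e+00,  4.91551690e-01,  1.55942243e+00, -4.88685276e-05,
        1.09169756e+00, -1.05595094e-01]), 'qvel': array([ 6.43214094e-04, -1.79470353e-03, -1.87199987e-03,  3.90333223e-05,
        9.91663015e-05, -7.12658637e-04]), 'tau': array([-1.72780328e-03, -6.12644577e+01, -2.58184826e+01,  6.91753719e-02,
        4.81513655e-02, -1.19894776e-04]), 'eef_pos': array([179.17265564, 598.73955677, 404.17582968]), 'tcp_rot': array([-3.14051506e+00, -7.06280464e-05,  2.85080678e+00]), 'ft_force': array([ 0.61825464, -0.4821572 , -0.02699064]), 'moment': array([-0.02300053,  0.03788336,  0.01872126]), 'grip_force': 0.0, 'opening': 0.9981335814770591}
{'intrinsics': array([[616.53039418,   0.        , 319.1768371 ],
       [  0.        , 616.53039418, 245.9391315 ],
       [  0.        ,   0.        ,   1.        ]]), 'cam_to_world': array([[-3.18865727e-03,  9.83706857e-01, -1.79751641e-01,
         3.08881149e+02],
       [-9.99891736e-01, -5.71853088e-03, -1.35578511e-02,
        -3.56076977e+01],
       [-1.43648664e-02,  1.79688949e-01,  9.83618591e-01,
         1.52622503e+03],
       [ 0.00000000e+00,  0.00000000e+00,  0.00000000e+00,
         1.00000000e+00]])} {'intrinsics': array([[600.9043567 ,   0.        , 324.45871823],
       [  0.        , 600.9043567 , 247.67338294],
       [  0.        ,   0.        ,   1.        ]]), 'cam_to_world': array([[ 7.45629457e-01, -4.14457511e-01,  5.21787010e-01,
         1.23868400e+03],
       [ 6.66014631e-01,  4.38282888e-01, -6.03599720e-01,
        -8.07527728e+02],
       [ 2.14761199e-02,  7.97579514e-01,  6.02831398e-01,
         9.05516305e+02],
       [ 0.00000000e+00,  0.00000000e+00,  0.00000000e+00,
         1.00000000e+00]])}
```

View pics/top0.png

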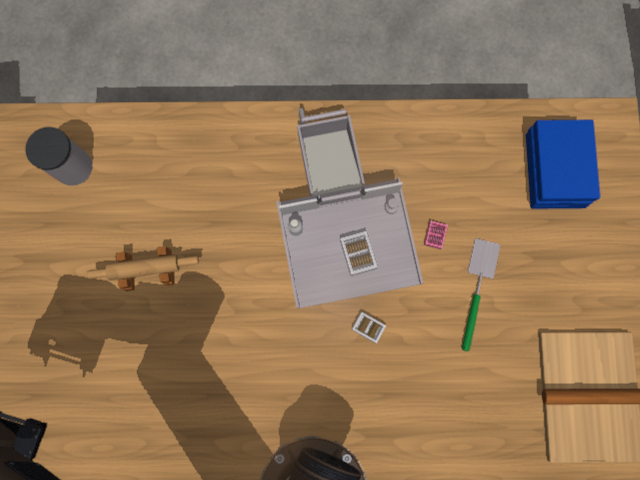

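View pics/sc0.png

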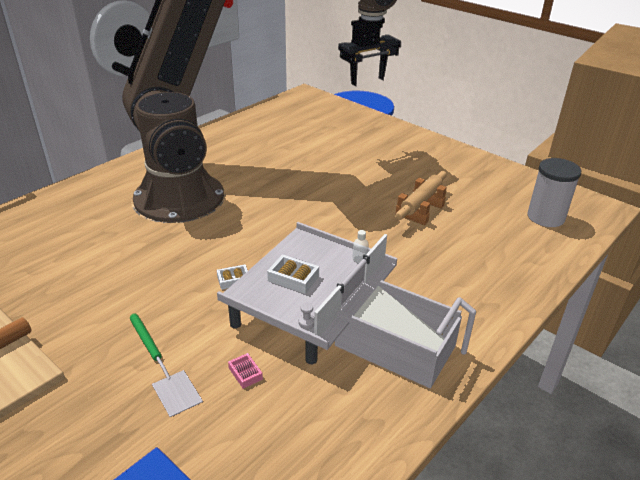

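The top view shows the cassette on the deck near (358,252) and the panel from (280,203) to (402,184). The bay lies beyond it, with a handle at its far end. The small copy at (369,326) and the pink one at (436,234) are off the deck. I'll enlarge the deck for exact corners.

```bash
python3 -c "
from h import *
p=cv2.imread('pics/top0.png')[170:315,265:435]
cv2.imwrite('pics/c0.png',cv2.resize(p,None,fx=4,fy=4,interpolation=cv2.INTER_CUBIC))"
```

```text
(no output)
```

View pics/c0.png

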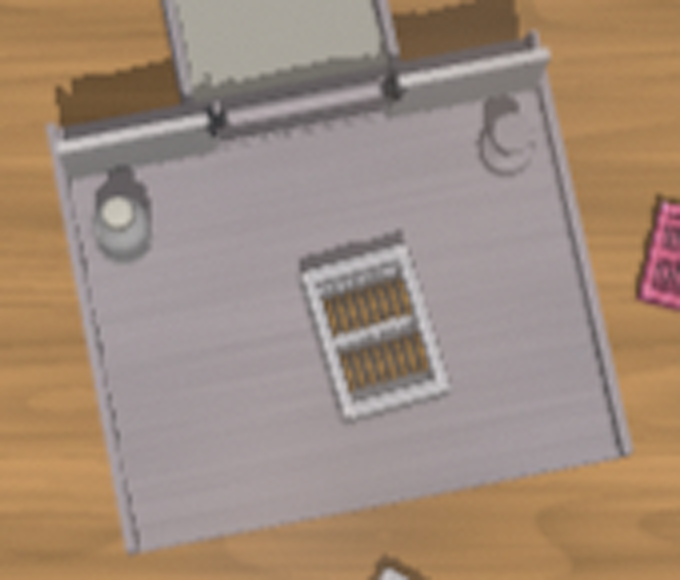

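The crop (4x, offset 265,170) shows the cassette's top corners at (302,272), (403,246), (449,390) and (347,418). The hinge ends are at (216,120) and (392,88), and the near deck corners at (130,552) and (630,455).

```bash
python3 -c "
from h import *
W=lambda u,v,z:world('top','top0',265+u/4,170+v/4,z)[:2]
C=np.array([W(302,272,113),W(403,246,113),W(449,390,113),W(347,418,113)]);print(C,C.mean(0))
ax=(C[0]+C[1]-C[2]-C[3])/2;print('cas',np.hypot(*ax),np.degrees(np.arctan2(ax[1],ax[0])), np.hypot(*(C[0]-C[1])))
a,b=W(130,552,99),W(630,455,99);pl,pr=W(60,148,155),W(548,55,155);hl,hr=W(216,120,150),W(392,88,150)
for l,r in((a,b),(pl,pr),(hl,hr)):
  d=l-r;print(l,r,(l+r)/2,np.hypot(*d),np.degrees(np.arctan2(-d[0],d[1])))
lm,rm=W(130,552,99),W(60,148,99)
m=(hl+hr)/2;dm=m-(a+b)/2;print('axis by mids',np.degrees(np.arctan2(dm[1],dm[0])),np.hypot(*dm))
print('bottle',W(118,212,160),'gauge',W(508,130,131))
c=C.mean(0)
"
```

```text
[[ 585.69413714  -65.97628068]
 [ 600.82290393 -125.12722313]
 [ 515.67743947 -150.26964381]
 [ 499.66378894  -91.13514518]] [ 550.46456737 -108.1270732 ]
cas 89.20675160815149 16.375817322487364 61.05500453106015
[424.12294191  34.65450246] [ 479.06382253 -255.56685598] [ 451.59338222 -110.45617676] 295.3759253174494 10.71962938352557
[650.62086846  72.71435096] [ 703.69680163 -207.59769973] [677.15883505 -67.44167438] 285.29265753449073 10.72179051400528
[667.82344517 -16.57404112] [ 686.11441989 -118.01063281] [676.96893253 -67.29233696] 103.07250792588556 10.221692866823899
axis by mids 10.84197780730497 229.47168832613713
bottle [611.80304647  39.06786714] gauge [ 665.60658527 -186.15323204]
```

```bash
python3 -c "
from h import *
y=np.radians(163.34);X=np.array([np.cos(y),np.sin(y)]);Y=np.array([np.sin(y),-np.cos(y)])
o=np.array([179.2,598.8]);P=np.array([o,[400,300],[474,-130.6]])
s=[0,371,371+437]
for i in range(1,19):
  t=s[2]*i/18;p=np.array([np.interp(t,s,P[:,k]) for k in(0,1)])-o
  print('[%.3f,%.3f,0,%.1f,0.35],'%(p@X/1e3,p@Y/1e3,min(146.9,10.5*i)),end='')
"
```

```text
[-0.036,-0.027,0,10.5,0.35],[-0.072,-0.054,0,21.0,0.35],[-0.108,-0.081,0,31.5,0.35],[-0.144,-0.108,0,42.0,0.35],[-0.180,-0.135,0,52.5,0.35],[-0.216,-0.162,0,63.0,0.35],[-0.252,-0.189,0,73.5,0.35],[-0.288,-0.216,0,84.0,0.35],[-0.312,-0.253,0,94.5,0.35],[-0.332,-0.293,0,105.0,0.35],[-0.352,-0.333,0,115.5,0.35],[-0.372,-0.373,0,126.0,0.35],[-0.392,-0.413,0,136.5,0.35],[-0.412,-0.453,0,146.9,0.35],[-0.432,-0.494,0,146.9,0.35],[-0.452,-0.534,0,146.9,0.35],[-0.472,-0.574,0,146.9,0.35],[-0.492,-0.614,0,146.9,0.35],
```

Request:
{"api": "carry_out", "payload": {
  "series": [
    [-0.036, -0.027, 0, 10.5, 0.35],
    [-0.072, -0.054, 0, 21, 0.35],
    [-0.108, -0.081, 0, 31.5, 0.35],
    [-0.144, -0.108, 0, 42, 0.35],
    [-0.18, -0.135, 0, 52.5, 0.35],
    [-0.216, -0.162, 0, 63, 0.35],
    [-0.252, -0.189, 0, 73.5, 0.35],
    [-0.288, -0.216, 0, 84, 0.35],
    [-0.312, -0.253, 0, 94.5, 0.35],
    [-0.332, -0.293, 0, 105, 0.35],
    [-0.352, -0.333, 0, 115.5, 0.35],
    [-0.372, -0.373, 0, 126, 0.35],
    [-0.392, -0.413, 0, 136.5, 0.35],
    [-0.412, -0.453, 0, 146.9, 0.35],
    [-0.432, -0.494, 0, 146.9, 0.35],
    [-0.452, -0.534, 0, 146.9, 0.35],
    [-0.472, -0.574, 0, 146.9, 0.35],
    [-0.492, -0.614, 0, 146.9, 0.35],
    [-0.492, -0.614, 0, 146.9, 0.35],
    [-0.492, -0.614, 0, 146.9, 0.35]
  ]
}}

```text
t: 2.6
eef_pos: [474.2, -130.3, 404.4]
tcp_rot: [-3.141, 0.001, 0.286]
ft_force: [-1.2, 0.5, -0.0]
opening: 0.35
grip_force: 0.0
```

Request:
{"api": "carry_out", "payload": {
  "series": [
    [0, 0, 0.03, 0, 0.35],
    [0, 0, 0.06, 0, 0.35],
    [0, 0, 0.09, 0, 0.35],
    [0, 0, 0.11, 0, 0.35],
    [0, 0, 0.12, 0, 0.35],
    [0, 0, 0.12, 0, 0.35]
  ]
}}

```text
t: 3.35
eef_pos: [474.5, -129.9, 284.6]
tcp_rot: [-3.141, 0.001, 0.288]
ft_force: [0.3, 0.3, 0.7]
opening: 0.351
grip_force: 0.0
```

```bash
python3 -c "
from h import *
print(env.state()['ft_force']);snap('scene','sc1')
p=cv2.imread('pics/sc1.png')[150:390,190:490]
cv2.imwrite('pics/c1.png',cv2.resize(p,None,fx=2.5,fy=2.5,interpolation=cv2.INTER_CUBIC))"
```

```text
[0.34750508 0.28453835 0.65137067]
```

View pics/c1.png

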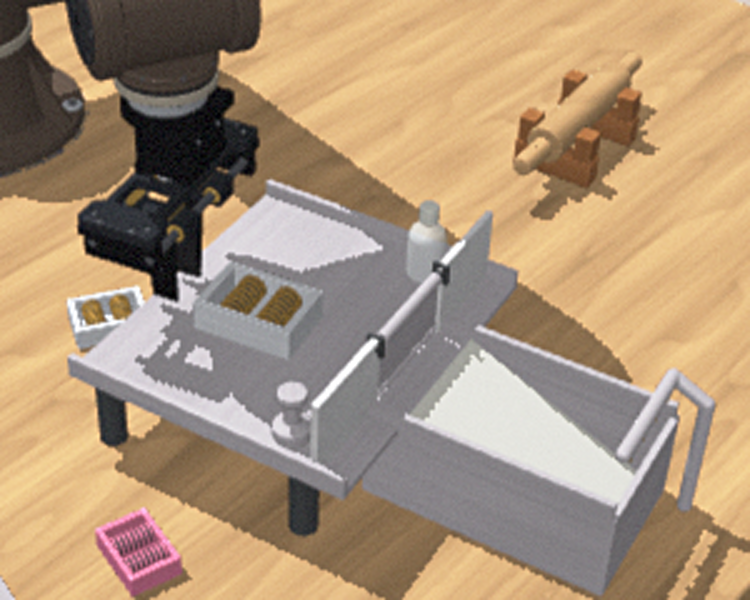

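The fingers stand just behind the cassette at crop (165,290), clear of the deck. The flap hangs shut. First push is 110 mm, which brings the nose almost to the flap.

Request:
{"api": "carry_out", "payload": {
  "series": [
    [0.01, 0, 0, 0, 0.35],
    [0.018, 0, 0, 0, 0.35],
    [0.024, 0, 0, 0, 0.35],
    [0.03, 0, 0, 0, 0.35],
    [0.038, 0, 0, 0, 0.35],
    [0.046, 0, 0, 0, 0.35],
    [0.054, 0, 0, 0, 0.35],
    [0.062, 0, 0, 0, 0.35],
    [0.07, 0, 0, 0, 0.35],
    [0.078, 0, 0, 0, 0.35],
    [0.086, 0, 0, 0, 0.35],
    [0.094, 0, 0, 0, 0.35],
    [0.1, 0, 0, 0, 0.35],
    [0.104, 0, 0, 0, 0.35],
    [0.104, 0, 0, 0, 0.35]
  ]
}}

```text
t: 5.28
eef_pos: [574.6, -100.9, 284.6]
tcp_rot: [3.141, -0.001, 0.287]
ft_force: [0.7, 0.5, -0.3]
opening: 0.351
grip_force: 0.0
```

```bash
python3 -c "
from h import *
snap('top','top2')
p=cv2.imread('pics/top2.png')[170:315,265:435]
snap('scene','sc2');q=cv2.imread('pics/sc2.png')[200:380,210:410]
p=cv2.resize(p,(400,341),interpolation=cv2.INTER_CUBIC);q=cv2.resize(q,(379,341),interpolation=cv2.INTER_CUBIC)
cv2.imwrite('pics/c2.png',np.hstack([p,q]))"
```

```text
(no output)
```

View pics/c2.png

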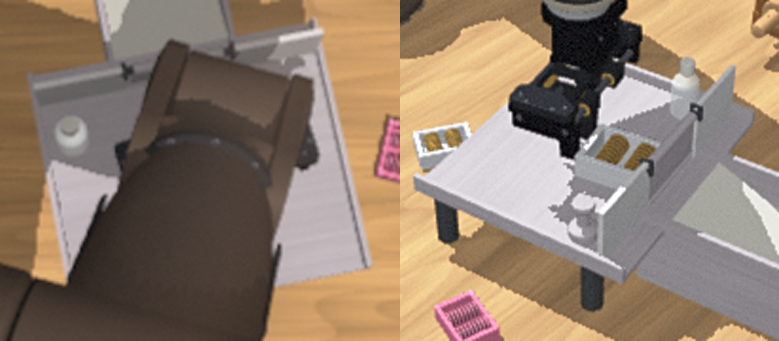

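The scene view shows the cassette still against the fingers and square with the mouth, its nose just short of the flap and clear of the post. I'll continue, turning gently to the chute's heading.

Request:
{"api": "carry_out", "payload": {
  "series": [
    [0.006, 0, 0, 0.5, 0.35],
    [0.012, 0, 0, 1, 0.35],
    [0.018, 0, 0, 1.5, 0.35],
    [0.024, 0, 0, 2, 0.35],
    [0.03, 0, 0, 2.6, 0.35],
    [0.036, 0, 0, 3.2, 0.35],
    [0.042, 0, 0, 3.8, 0.35],
    [0.048, 0, 0, 4.4, 0.35],
    [0.054, 0, 0, 5, 0.35],
    [0.06, 0, 0, 5.6, 0.35],
    [0.06, 0, 0, 5.6, 0.35]
  ]
}}

```text
t: 6.75
eef_pos: [632.3, -84.0, 284.8]
tcp_rot: [3.141, -0.001, 0.189]
ft_force: [-0.3, 0.6, -0.1]
opening: 0.351
grip_force: 0.0
```

```bash
python3 -c "
from h import *
snap('wrist','w3');snap('scene','sc3');q=cv2.imread('pics/sc3.png')[200:380,210:450]
q=cv2.resize(q,(440,330),interpolation=cv2.INTER_CUBIC);p=cv2.resize(cv2.imread('pics/w3.png'),(352,330))
cv2.imwrite('pics/c3.png',np.hstack([p,q]))"
```

```text
(no output)
```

View pics/c3.png

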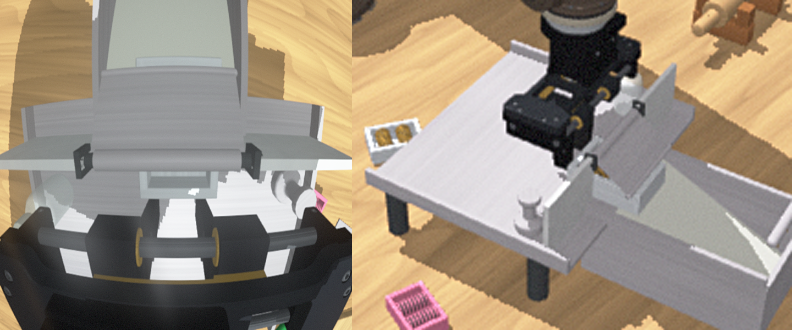

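The flap is riding on the cassette, which is well inside the mouth and nearly centred (wrist view: cassette ~178, rod middle ~168). The final push stops short of the rod.

Request:
{"api": "carry_out", "payload": {
  "series": [
    [0.005, 0, 0, 0, 0.35],
    [0.012, 0, 0, 0, 0.35],
    [0.02, 0, 0, 0, 0.35],
    [0.028, 0, 0, 0, 0.35],
    [0.029, 0, 0, 0, 0.35],
    [0.029, 0, 0, 0, 0.35],
    [0.029, 0, 0, 0, 0.35],
    [0.029, 0, 0, 0, 0.35]
  ]
}}

```text
t: 7.85
eef_pos: [660.3, -78.7, 284.7]
tcp_rot: [3.142, -0.0, 0.189]
ft_force: [0.3, 0.2, 0.5]
opening: 0.35
grip_force: 0.0
```

```bash
python3 -c "
from h import *
snap('wrist','w4');snap('scene','sc4');q=cv2.imread('pics/sc4.png')[200:380,210:450]
q=cv2.resize(q,(440,330),interpolation=cv2.INTER_CUBIC);p=cv2.resize(cv2.imread('pics/w4.png'),(352,330))
cv2.imwrite('pics/c4.png',np.hstack([p,q]))"
```

```text
(no output)
```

View pics/c4.png

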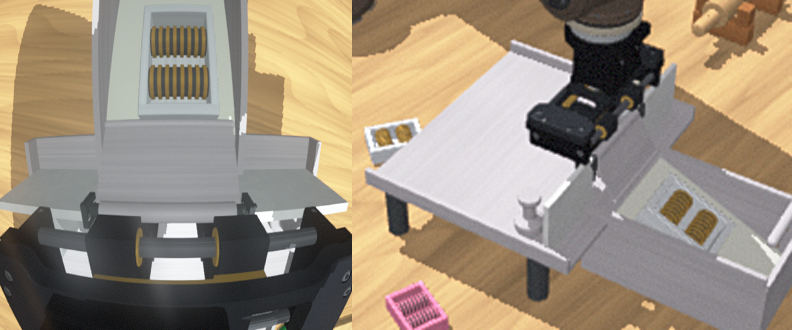

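The cassette has slid down into the bay. Now I'll back the fingers out, raise them and check.

Request:
{"api": "carry_out", "payload": {
  "series": [
    [-0.01, 0, 0, 0, 0.35],
    [-0.03, 0, 0, 0, 0.35],
    [-0.05, 0, 0, 0, 0.35],
    [-0.07, 0, 0, 0, 0.35],
    [-0.09, 0, 0, 0, 0.35],
    [-0.11, 0, -0.02, 0, 0.35],
    [-0.13, 0, -0.05, 0, 0.35],
    [-0.15, 0, -0.09, 0, 0.35],
    [-0.17, 0, -0.13, 0, 0.35],
    [-0.18, 0, -0.15, 0, 0.35],
    [-0.18, 0, -0.15, 0, 0.35],
    [-0.18, 0, -0.15, 0, 0.35],
    [-0.18, 0, -0.15, 0, 0.35]
  ]
}}

```text
t: 9.57
eef_pos: [483.7, -112.5, 433.6]
tcp_rot: [-3.141, 0.002, 0.189]
ft_force: [0.1, 0.2, 0.3]
opening: 0.351
grip_force: 0.0
```

```bash
python3 -c "
from h import *
snap('wrist','w5');snap('scene','sc5');q=cv2.imread('pics/sc5.png')[200:380,210:450]
q=cv2.resize(q,(440,330),interpolation=cv2.INTER_CUBIC);p=cv2.resize(cv2.imread('pics/w5.png'),(352,330))
cv2.imwrite('pics/c5.png',np.hstack([p,q]))"
```

```text
(no output)
```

View pics/c5.png

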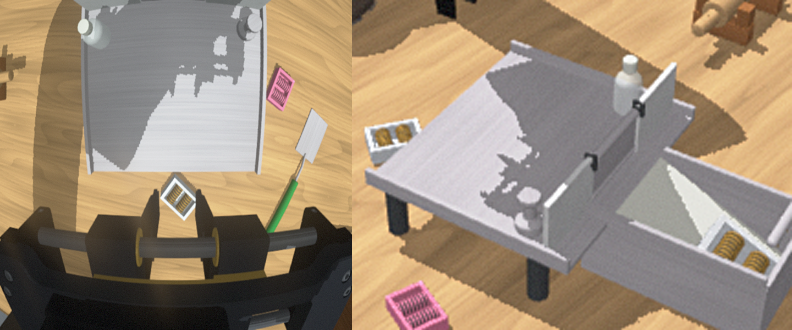

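The cassette lies at the bottom of the slide, the flap hangs shut, and the bottle, gauge, pin and scraper are undisturbed.

```bash
python3 -c "
from h import *
print(env.job_done())"
```

```text
the job is handed in; nothing more can be done
None
```

The cassette was pushed through the flap and lies at the bottom of the slide in the rinse bay; the flap hangs shut, the bottle, gauge, rolling pin and scraper look undisturbed in the last pictures, and the job was handed in at about 10 s.

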